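# Lock the stop post into the mortiser table

## Robot

A 6-joint arm with a two-finger parallel gripper is mounted at the origin on the work surface. World frame = base frame: x ahead of the robot, y to its left, z up, the work surface at z = 0. Lengths are in m, angles in rad, forces in N, time in s.
With the tool pointing down it reaches from about 0.425 to 0.95 m from the base axis. Payload 3.5 kg.
Tool frame: the origin (TCP) lies between the finger pads; the fingertips stand 17 mm ahead of it and the grasp point (between the pads) lies 2 mm behind it (ctrl.tip_reach is the distance from the TCP to the fingertips, in m); z points along the fingers, y is the direction in which the jaws open and shut (so a half turn about z gives the same grasp; the last joint's range is limited). The gripper opens to 85 mm and grips with 20 to 120 N. Pads are 22 mm wide; open, the fingers measure 114 mm over their backs; the gripper's body (76 mm by 85 mm) begins 54 mm behind the grasp point. The pads swing forward as they close: fully open they stand 13 mm farther back than shut.
Start: joints at [-1.31, 0.286, 1.577, -0, 1.279, -0.15], TCP at [0.27, -0.619, 0.248] pointing down, gripper open.
Joint ranges: [-2.77, 2.77], [-0.9, 2.22], [0.21, 2.48], [-1.53, 4.67], [0.24, 2.81], [-2.84, 2.84]. Speed limits (rad/s): [2.79, 2.79, 3.14, 3.14, 3.14, 3.14].

## Interface

Orientations are given as a unit quaternion [x, y, z, w].
In Python, from plant import monitor, imaging, workorder, ctrl gives the robot as it stands.
- The arm moves only by the tool send_rows, never from a script. Its argument "rows" is a list of rows, each a list of 4 numbers: the shift along the world's x, y, z normalised to -1 to 1, where 1 is 0.3 m, then the turn about the world's z normalised to -1 to 1, where 1 is 360 degrees. A call has 1 to 20 rows; each row is the pose to reach, as a shift and turn from the pose commanded when the call began, turning the shorter way round; what a row does not reach only later rows make up. A row lasts 1/8 s, in which the tool goes at most 62.5 mm and 10.7 degrees, less where a joint would pass 70% of its speed; a pose out of reach is approached as far as the arm can. A call with a number of a shift or a turn outside -1 to 1 is refused whole. A call with a gripper value outside its range is refused whole. "jaw" is the closure, from 0 (fully open) to 1 (shut), set as the call begins (left out, the last holds). The fingers move at their own pace and stop on an object; "newtons" is the grip in N (left out, the last holds). Time passes only in rows, so rows that repeat a pose let the fingers close. It gives the time, the measured TCP pose, the force and the opening at its end, in the units of the state.
- monitor.get_state(): the state, without advancing time (a new reading comes with each control period).
- imaging.read_camera(name): name is "scene" or "top" or "wrist"; returns the picture (480x640x3 uint8, red, green, blue); there is no depth.
- imaging.calibration(name): a dict with "intrinsics" (3x3 intrinsics, pixels), "cam_to_world" (4x4, takes a point from camera to world coordinates). Camera axes: x right, y up, looking along -z (the intrinsics and any distortion apply to the point x, -y, -z); pixel columns grow to the right and rows downward; lengths in m; the calibration is good to about 2 mm. A picture is of the moment at which its call begins: read the wrist's pose just before it. calibration takes no time and is no camera call; for the wrist camera it gives the pose at the moment of the call.
- workorder.sign_off(): hands the job in, once; it reports no verdict.
The state is a dict: "time": time; "qpos": joint angles; "dq": joint speeds; "joint_efforts": joint torques, N m; "eef_pos": TCP position; "tcp_rot": TCP orientation; "contact_force": force on the tool from outside, world axes, zero at the start; "wrist_torque": the same for the moment, N m; "opening": opening from 0.0 (shut) to 1.0 (fully open).
Only numpy, scipy, OpenCV 4.12 (cv2) and the standard library are available. Lean on these libraries where they do the work, as an engineer would, in place of code of your own. Each camera call takes 0.05 s, during which the arm holds its last target.

## Task

Take the T-footed stop post from its sloping wooden cradle and lower its foot through the middle slot of the slotted steel table until the collar sits flat on the top, then let go of it there with its wing still in line with the slot. Take it again and give it a quarter turn, so that wing and foot stand square across the slot and the post is locked, and leave it standing upright. Leave the wood offcut, the jar and the try square where they are.

Things in the scene. Friction and masses are not known exactly. Their poses are not given: they have to be found in the camera images.
- post: Loose steel stop post, about 160 g. Origin on its axis at the collar's underside, z up the axis to the wing. Foot bar 34 mm along x, 9 along y, z -15 to -23 mm; nose 26 x 6 mm down to z -27; shank 9 mm diameter; collar 34 mm diameter, z 0 to 16. A half turn about z looks the same. At the start it lies in the cradle, z pointing up at 45 degrees along the cradle's +x, y level.
- post_wing (a point): Middle of the free part of the post's black flat wing, on the axis 49 mm above its origin. The wing is 34 mm along the post's x, 12 mm thick along y, z 15 to 67 mm: wing and foot lie in one plane.
- cradle: Fixed brown wooden cradle, origin on its centre line on the bench. Base x -48 to 72, 80 mm wide, 12 thick; on it a 45-degree bed 48 mm wide, rising to +x, with a ledge at its foot and cheeks beside foot and collar. Post origin 60 mm above this origin; the upper 40 mm of its wing is free for fingers from above; it lifts straight out. Two upright dowels 14 mm thick, 115 high, at x 64, y +-26.
- slot_table: Fixed slotted table 180 (x) by 220 (y) by 60 mm high, green casting with a 12 mm steel top; origin at the centre of its underside. Three equal slots along x, 40 x 13 mm, at y -60, 0, +60 mm; use the middle one. Hollow below the top down to 10 mm above the bench, so the foot turns freely, with no turning stop. Fence 16 mm thick, 18 high along y on the top, centred at x +78 mm.
- slot_mid (a point): Centre of the middle slot at the level of the table's top face (60 mm above the bench). x along the slot's length, z up. The post is seated when its origin is here.
- offcut: Loose bystander: dark wood strip 55 x 150 x 22 mm, origin at the centre of its underside.
- jar: Loose bystander: amber glass jar, 60 mm diameter, 85 mm high, origin at the centre of its underside.
- try_square: Loose bystander: small try square, dark wood stock 18 x 100 x 16 mm with a steel blade 110 x 26 mm, origin under the centre of the stock.
There are look-alikes about, which are no part of the job. Of the things like the post, leave any that is blue or turquoise; of the rest the smaller one is meant.

How it is judged:
By the outcome, as a careful person would: the job done as asked, in the order asked, and still so for the second after the job is handed in, with the robot touching nothing.
It also fails if it takes over 61 s, if anything falls off the work surface, if the arm or the gripper's body presses on something with over 40 N, if the wrist force passes 120 N, or if a joint passes its speed limit or range.

## Working session

There is one attempt and no reset: what is moved stays moved. The work goes in short steps, Python scripts to look and compute and a tool call to move; the robot and the scene stay as the last step left them, time stands still between calls to the robot, and variables do not carry over. Pictures are saved under pics/ and viewed, and the job is handed in when it is done.

Besides the shell and the picture viewer there is one more tool, called after "Request:" as name([rows], argument=value, ...), one row to a line, values as JSON. send_rows: Moves the arm, as the interface text tells. Scaled input: -1 to 1 covers 0.3 m each way for a shift and 360 degrees each way for a turn. Its arguments: {"type":"object","properties":{"rows":{"type":"array"},"jaw":{"type":"number"},"newtons":{"type":"number"}},"required":["rows"]}

```bash
ls; mkdir -p pics; python3 - <<'E'
from plant import monitor, imaging, workorder, ctrl
import cv2
print(monitor.get_state(), ctrl.tip_reach)
for n in ["scene","top","wrist"]:
    c=imaging.calibration(n); print(n,c)
    cv2.imwrite(f"pics/{n}0.png",imaging.read_camera(n)[:,:,::-1])
E
```

```text
pics
{'time': 0.0, 'qpos': array([-1.31000697e+00,  2.87171963e-01,  1.57820063e+00,  3.49513654e-05,
        1.27858330e+00, -1.49975773e-01]), 'dq': array([-9.31437836e-04, -2.00144726e-03, -6.03374934e-05,  1.17021953e-03,
        8.34417700e-04, -2.94234472e-04]), 'joint_efforts': array([-1.45421368e-04, -4.05975938e+01, -2.92625588e+01, -1.40880816e-04,
        5.77209590e-03,  5.06406138e-06]), 'eef_pos': array([ 0.26942197, -0.61822107,  0.24693013]), 'tcp_rot': array([ 9.78983382e-01,  2.03936610e-01, -4.87331877e-05, -1.18073566e-03]), 'contact_force': array([ 0.87361975, -0.58403642,  0.06414539]), 'wrist_torque': array([-0.03314463, -0.01400636,  0.00334173]), 'opening': 1.0027902314410915} 0.017
scene {'intrinsics': array([[610.61140819,   0.        , 323.45134318],
       [  0.        , 610.61140819, 246.6500892 ],
       [  0.        ,   0.        ,   1.        ]]), 'cam_to_world': array([[ 2.98424351e-01, -7.72062801e-01,  5.61125599e-01,
         1.49218185e+00],
       [ 9.54433056e-01,  2.40989788e-01, -1.76015521e-01,
        -2.84448922e-01],
       [ 6.69496982e-
[... 324 characters left out ...]
 'cam_to_world': array([[ 0.0249396 ,  0.98169463, -0.18882179,  0.36845919],
       [-0.9995581 ,  0.02754352,  0.01117851,  0.01503183],
       [ 0.0161747 ,  0.18845956,  0.98194774,  1.12216763],
       [ 0.        ,  0.        ,  0.        ,  1.        ]])}
wrist {'intrinsics': array([[422.38306681,   0.        , 318.41663261],
       [  0.        , 422.38306681, 237.09163901],
       [  0.        ,   0.        ,   1.        ]]), 'cam_to_world': array([[ 0.39821119,  0.88596285,  0.2376924 ,  0.32868188],
       [-0.91729015,  0.38533554,  0.10047535, -0.5922782 ],
       [-0.0025739 , -0.2580433 ,  0.96612992,  0.37333162],
       [ 0.        ,  0.        ,  0.        ,  1.        ]])}
```

View pics/scene0.png

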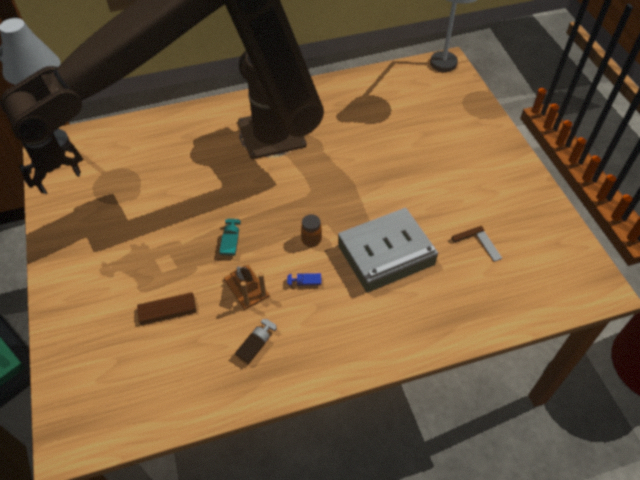

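View pics/top0.png

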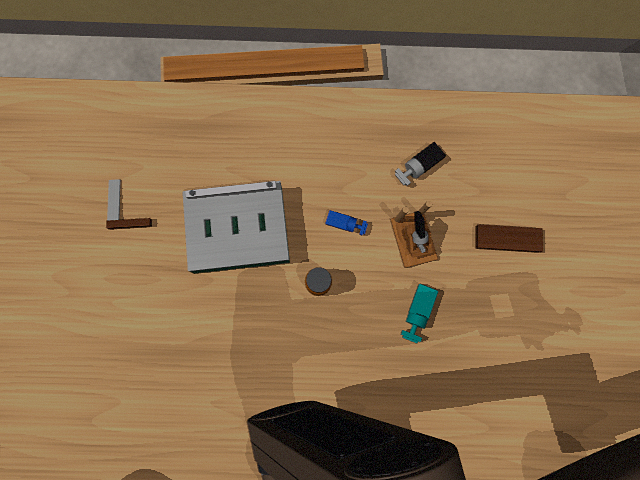

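View pics/wrist0.png

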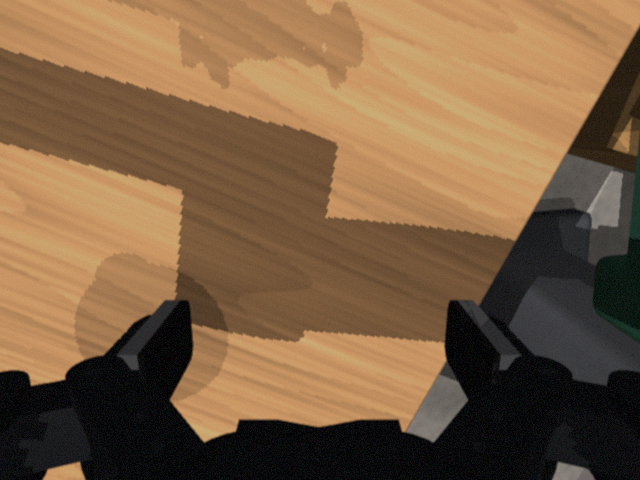

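The post lies in the brown cradle at top-view pixel (420,235). The larger black-winged twin is at (420,165) and the blue and teal ones are elsewhere. The table is at (235,225) with its fence on the far (+x) side. I'll get coarse positions from these pixels first.

```bash
cat > h.py <<'E'
import numpy as np, cv2
from plant import monitor, imaging, workorder, ctrl
def ray(cal,u,v):
    K=cal["intrinsics"];T=cal["cam_to_world"]
    d=np.array([(u-K[0,2])/K[0,0],-(v-K[1,2])/K[1,1],-1.])
    return T[:3,3],T[:3,:3]@d
def onz(cal,u,v,z):
    o,d=ray(cal,u,v); return o+d*(z-o[2])/d[2]
def proj(cal,p):
    K=cal["intrinsics"];T=cal["cam_to_world"]
    q=T[:3,:3].T@(np.asarray(p,float)-T[:3,3]); q=np.array([q[0],-q[1],-q[2]])
    return (K@q)[:2]/q[2]
def tri(c1,p1,c2,p2):
    o1,d1=ray(c1,*p1);o2,d2=ray(c2,*p2)
    A=np.stack([d1,-d2],1);t=np.linalg.lstsq(A,o2-o1,rcond=None)[0]
    a=o1+d1*t[0];b=o2+d2*t[1];return (a+b)/2,np.linalg.norm(a-b)
def snap(n,name,crop=None,scale=1):
    cal=imaging.calibration(n); im=imaging.read_camera(n)[:,:,::-1].copy()
    np.savez(f"pics/{name}.npz",K=cal["intrinsics"],T=cal["cam_to_world"])
    cv2.imwrite(f"pics/{name}_raw.png",im)
    if crop: x0,y0,x1,y1=crop; o=im[y0:y1,x0:x1]
    else:o=im
    if scale!=1:o=cv2.resize(o,None,fx=scale,fy=scale,interpolation=cv2.INTER_CUBIC)
    cv2.imwrite(f"pics/{name}.png",o); return cal,im
def load(name):
    z=np.load(f"pics/{name}.npz"); return {"intrinsics":z["K"],"cam_to_world":z["T"]},cv2.imread(f"pics/{name}_raw.png")
E
python3 - <<'E'
from h import *
c=imaging.calibration("top")
for n,u,v,z in [("slotL",207,228,.06),("slotM",234.5,225,.06),("slotR",262,222,.06),("cradle c",415,240,.012),("wing",420,222,.095),("jar",318,281,.085)]:
    print(n,onz(c,u,v,z).round(3))
im=cv2.imread("pics/top0.png")
cv2.imwrite("pics/topz.png",cv2.resize(im[130:350,370:480],None,fx=4,fy=4,interpolation=cv2.INTER_CUBIC)[:600])
E
```

```text
slotL [0.571 0.245 0.06 ]
slotM [0.58  0.185 0.06 ]
slotR [0.588 0.125 0.06 ]
cradle c [ 0.566 -0.225  0.012]
wing [ 0.591 -0.219  0.095]
jar [ 0.459 -0.002  0.085]
```

View pics/topz.png

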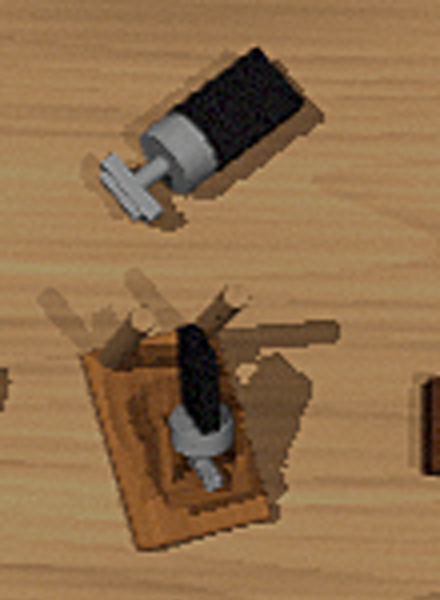

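Request:
send_rows([
  [0.1,0.25,0.1,-0.02],
  [0.2,0.4,0.1,-0.02],
  [0.35,0.6,0.1,-0.02],
  [0.5,0.75,0.1,-0.02],
  [0.65,0.9,0.1,-0.02],
  [0.78,1,0.1,-0.02],
  [0.78,1,0.1,-0.02],
], newtons=20)

```text
time: 1.02
eef_pos: [0.5055, -0.316, 0.278]
tcp_rot: [0.99, 0.144, -0.0, -0.0]
contact_force: [-0.1, 1.1, 1.4]
opening: 1.001
```

Request:
send_rows([
  [0,0.15,0,0],
  [0,0.25,0,0],
  [0,0.25,0,0],
  [0,0.25,0,0],
])

```text
time: 1.52
eef_pos: [0.5033, -0.2448, 0.2783]
tcp_rot: [0.99, 0.142, -0.0, 0.0]
contact_force: [-0.8, 0.7, -0.6]
opening: 1.0
```

```bash
python3 - <<'E'
from h import *
s=monitor.get_state();print(s["time"],s["eef_pos"],s["tcp_rot"],s["qpos"])
c,_=snap("wrist","w1"); print(c["cam_to_world"].round(4))
E
```

```text
1.525 [ 0.50330484 -0.24480819  0.27829619] [ 9.89906965e-01  1.41718344e-01 -1.16838999e-04  3.13532958e-04] [-6.33722986e-01  9.59990452e-03  1.83142713e+00 -6.34312756e-04
  1.30029329e+00  6.52848611e-01]
[[ 2.794e-01  9.275e-01  2.484e-01  5.653e-01]
 [-9.602e-01  2.698e-01  7.250e-02 -2.262e-01]
 [ 2.000e-04 -2.587e-01  9.659e-01  4.045e-01]
 [ 0.000e+00  0.000e+00  0.000e+00  1.000e+00]]
```

View pics/w1.png

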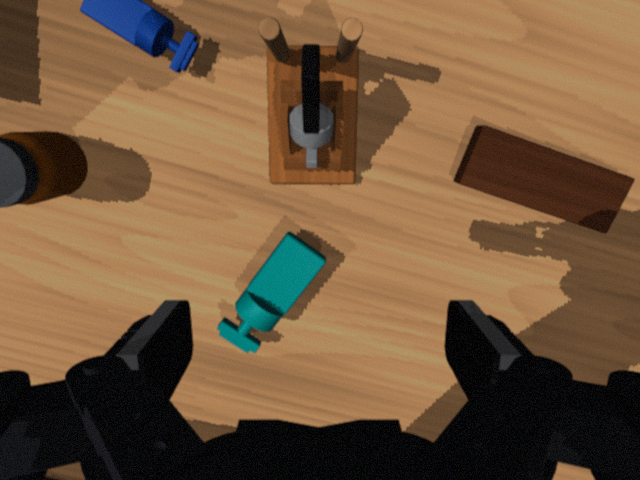

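The wrist view shows the cradle upright in the picture. Its base corners are near (269,183) and (355,183), the dowel tops at (270,27) and (351,27), and the black wing runs from (311,46) to (311,132).

```bash
python3 - <<'E'
from h import *
c,im=load("w1")
z=cv2.resize(im[0:200,230:400],None,fx=3.5,fy=3.5,interpolation=cv2.INTER_CUBIC)[:600];cv2.imwrite("pics/w1z.png",z)
A=onz(c,270,184,.012);B=onz(c,356,184,.012)
print(A,B,np.linalg.norm(A-B),"yaw",np.degrees(np.arctan2(*(A-B)[[1,0]]))-90)
D=onz(c,270,27,.115);E=onz(c,351,27,.115);print(D,E,np.linalg.norm(D-E),np.degrees(np.arctan2(*(D-E)[[1,0]]))-90)
m=(im.max(2)<40)[30:160,290:335]; y,x=np.nonzero(m);print(x.min()+290,x.max()+290,y.min()+30,y.max()+30)
E
```

```text
[ 0.50090102 -0.198091    0.012     ] [ 0.52326265 -0.27494845  0.012     ] 0.08004442538182156 yaw 16.2223263322596
[ 0.61315844 -0.18076279  0.115     ] [ 0.62733169 -0.22946511  0.115     ] 0.0507227411808861 16.225949157715092
290 334 45 137
```

View pics/w1z.png

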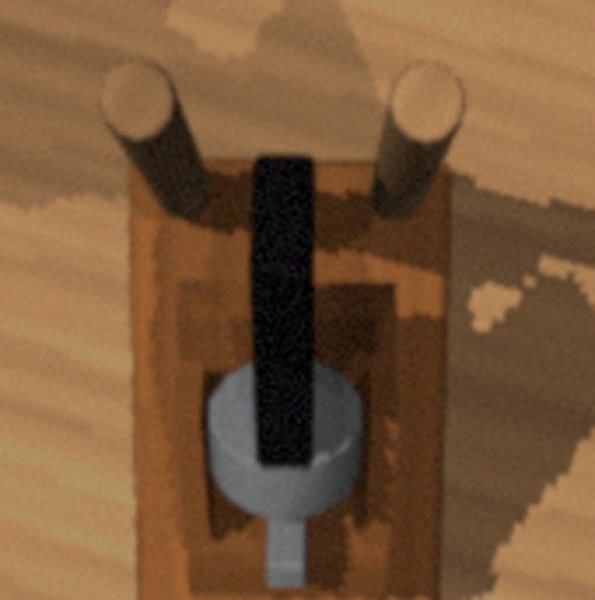

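Measured base width is 80.0 mm, as stated. Dowel spacing is 51 mm against the stated 52. Both give a yaw of 16.2° and a cradle origin of (0.5585, -0.223), so the two estimates agree. I'll go above the wing first.

Request:
send_rows([
  [0.15,0.053,0,0],
  [0.302,0.107,-0.15,0],
  [0.302,0.107,-0.3,0],
  [0.302,0.107,-0.393,0],
  [0.302,0.107,-0.393,0],
  [0.302,0.107,-0.393,0],
])

```text
time: 2.33
eef_pos: [0.5948, -0.2131, 0.1619]
tcp_rot: [0.99, 0.142, 0.001, 0.001]
contact_force: [0.2, 0.2, -0.4]
opening: 1.0
```

```bash
python3 - <<'E'
from h import *
s=monitor.get_state();print(s["time"],s["eef_pos"],s["tcp_rot"])
c,_=snap("wrist","w2")
snap("scene","s2",(140,190,360,380),3)
o=np.array([.5585,-.223,0]);ex=np.array([.960,.279,0]);ez=np.array([0,0,1.])
for s_ in (15,49,67): print(s_,proj(c,o+ez*.06+(ex+ez)*s_/1414).round(0))
E
```

```text
2.325 [ 0.59484908 -0.21306361  0.16194115] [9.89932713e-01 1.41533803e-01 9.01421812e-04 7.70111969e-04]
15 [318. 296.]
49 [318. 269.]
67 [318. 252.]
```

View pics/w2.png

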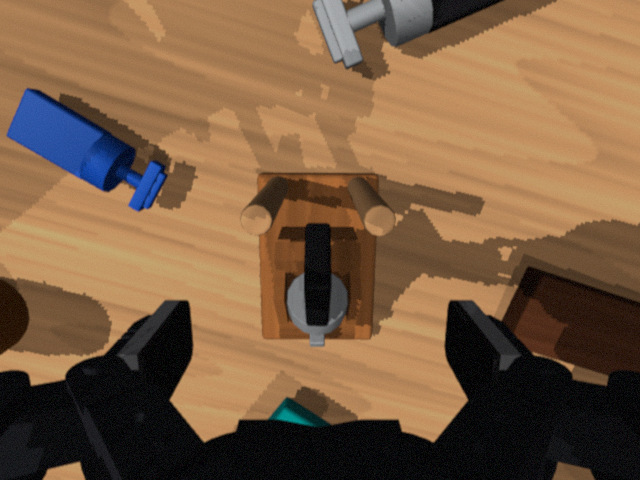

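View pics/s2.png

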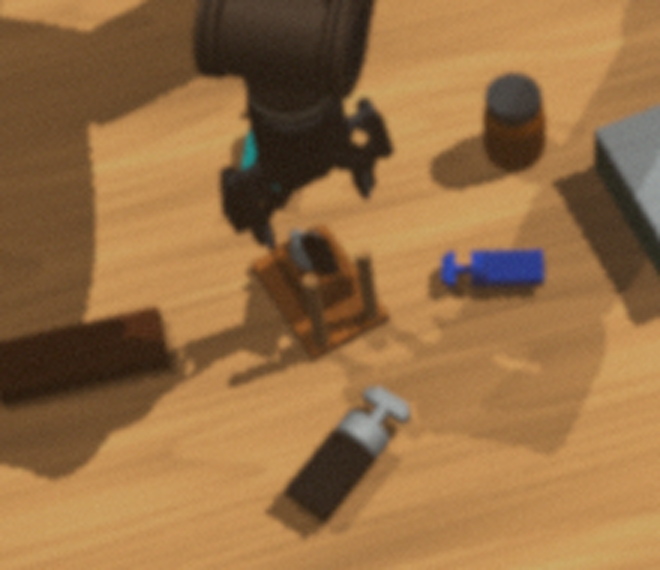

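The wing sits centred between the jaws at column 318, where it was predicted, and the fingers are clear of the dowels. Next I'll go down and close at 25 N.

Request:
send_rows([
  [0,0,-0.07,0],
  [0,0,-0.14,0],
  [0,0,-0.2,0],
  [0,0,-0.2,0],
  [0,0,-0.2,0],
])

```text
time: 3.05
eef_pos: [0.5944, -0.2118, 0.1004]
tcp_rot: [0.99, 0.142, 0.0, 0.0]
contact_force: [0.3, 0.2, -0.1]
opening: 0.997
```

Request:
send_rows([
  [0,0,0,0],
  [0,0,0,0],
  [0,0,0,0],
  [0,0,0,0],
  [0,0,0,0],
  [0,0,0,0],
  [0,0,0,0],
  [0,0,0,0],
], jaw=1, newtons=25)

```text
time: 4.05
eef_pos: [0.5943, -0.2118, 0.1007]
tcp_rot: [0.99, 0.142, 0.0, 0.0]
contact_force: [-0.6, 0.4, 1.2]
opening: 0.135
```

```bash
python3 - <<'E'
from h import *
s=monitor.get_state();print(s["time"],s["eef_pos"],s["contact_force"],s["opening"])
snap("wrist","w3")
E
```

```text
4.05 [ 0.59429761 -0.21184085  0.10068683] [-0.59378076  0.39367919  1.16776744] 0.135047948353422
```

View pics/w3.png

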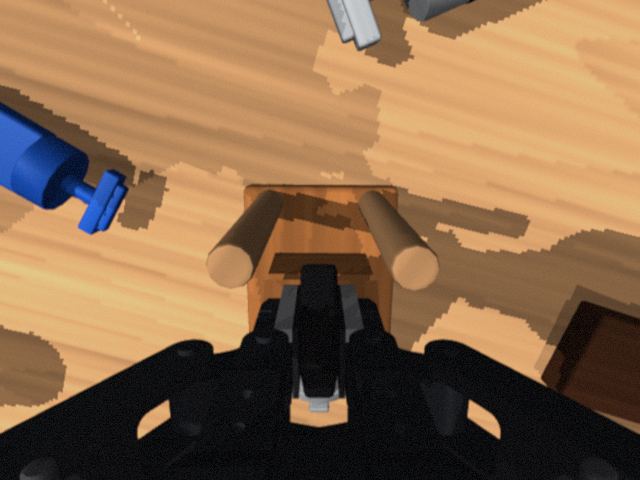

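The jaws hold at about 11.5 mm opening, which fits the 12 mm wing. I'll lift straight up.

Request:
send_rows([
  [0,0,0.05,0],
  [0,0,0.1,0],
  [0,0,0.2,0],
  [0,0,0.3,0],
  [0,0,0.4,0],
  [0,0,0.5,0],
  [0,0,0.5,0],
  [0,0,0.5,0],
])

```text
time: 5.1
eef_pos: [0.5936, -0.2114, 0.2494]
tcp_rot: [0.99, 0.142, -0.001, -0.0]
contact_force: [-0.1, 0.4, -1.9]
opening: 0.134
```

```bash
python3 - <<'E'
from h import *
s=monitor.get_state();print(s["time"],s["eef_pos"],s["contact_force"],s["wrist_torque"],s["opening"])
snap("wrist","w4");snap("scene","s4",(140,130,360,340),3);
E
```

```text
5.1 [ 0.5936474  -0.21135959  0.24943161] [-0.10647103  0.43178926 -1.8685831 ] [ 0.05525326 -0.01533597  0.06677632] 0.13424852757529604
```

View pics/w4.png

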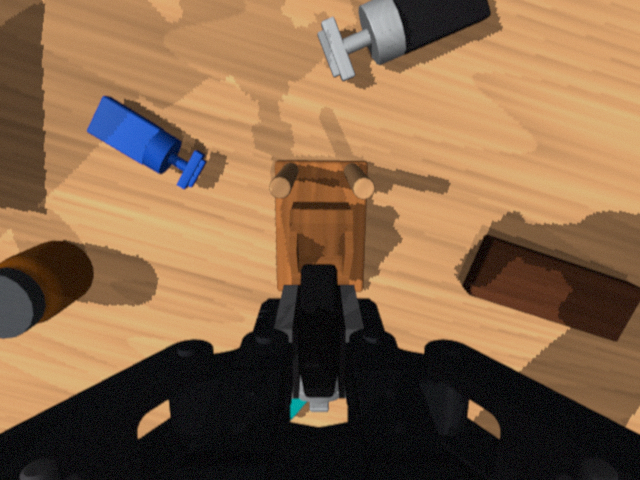

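View pics/s4.png

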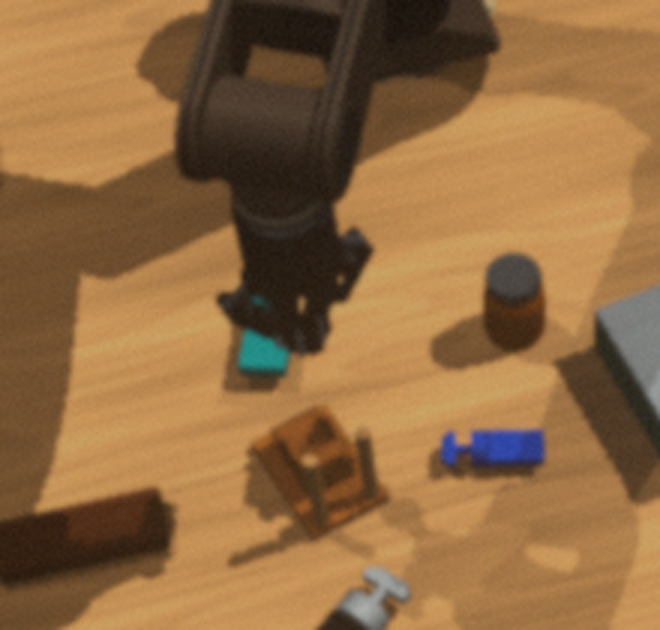

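The post is gripped rigidly and still at 45°. Gravity did not swing it, so it has to be pivoted against something fixed. The table's vertical far side suits this: foot bar and collar have the same half-width, so the post should end up flush against it. First I'll carry it over the table and measure the slot.

Request:
send_rows([
  [-0.05,0.15,0.1,-0.005],
  [-0.1,0.3,0.1,-0.01],
  [-0.15,0.5,0.1,-0.015],
  [-0.2,0.7,0.1,-0.02],
  [-0.2,0.9,0.1,-0.0228],
  [-0.2,1,0.1,-0.0228],
  [-0.2,1,0.1,-0.0228],
], newtons=30)

```text
time: 6.08
eef_pos: [0.5332, 0.0902, 0.2788]
tcp_rot: [0.997, 0.073, -0.001, -0.0]
contact_force: [0.4, -0.6, -1.5]
opening: 0.132
```

Request:
send_rows([
  [0,0.12,0,0],
  [0,0.24,0,0],
  [0,0.24,0,0],
  [0,0.24,0,0],
])

```text
time: 6.58
eef_pos: [0.5341, 0.1592, 0.2795]
tcp_rot: [0.998, 0.071, -0.001, 0.0]
contact_force: [0.9, -0.5, -2.1]
opening: 0.136
```

```bash
python3 - <<'E'
from h import *
s=monitor.get_state();print(s["time"],s["eef_pos"],s["tcp_rot"],s["contact_force"],s["opening"],s["qpos"])
snap("wrist","w5")
E
```

```text
6.575 [0.53411743 0.15919639 0.27952933] [ 9.97505388e-01  7.05846443e-02 -7.76905454e-04  4.52655229e-04] [ 0.87291903 -0.52956354 -2.12370741] 0.1362073354707413 [ 1.07987111e-01  4.34554298e-03  1.83445501e+00 -8.77630062e-04
  1.30437873e+00  1.53772834e+00]
```

View pics/w5.png

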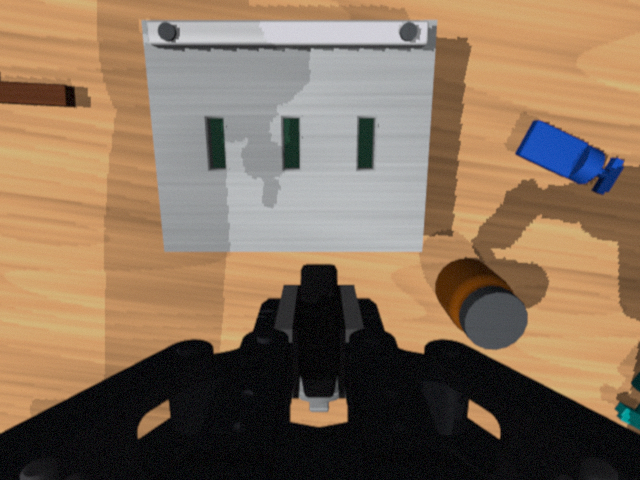

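The table lies almost square in the picture, with slots near (215,143), (291,143) and (366,143) and the fence along the top. I'll measure the slot corners at z = 60 mm.

```bash
python3 - <<'E'
from h import *
c,im=load("w5")
hsv=cv2.cvtColor(im,cv2.COLOR_BGR2HSV)
m=((im.max(2)<85)).astype(np.uint8); m[:100]=0;m[185:]=0;m[:,:195]=0;m[:,390:]=0
n,l,st,ce=cv2.connectedComponentsWithStats(m)
P=[]
for i in range(1,n):
    if st[i,4]<150: continue
    cn=cv2.findContours((l==i).astype(np.uint8),0,2)[0][0]
    b=cv2.minAreaRect(cn);pts=[onz(c,u,v,.06) for u,v in cn[:,0]]
    w=np.array(pts)[:,:2].astype(np.float32)*1000
    r=cv2.minAreaRect(w);print(st[i],np.array(r[0]).round(1),np.array(r[1]).round(1),round(r[2],1));P.append(r[0])
P=np.array(P);d=P[0]-P[-1];print(np.linalg.norm(d),np.degrees(np.arctan2(*d[::-1])))
# table corners near edge
A=onz(c,163,251,.06);B=onz(c,422,251,.06);print(A,B,np.linalg.norm(A-B),np.degrees(np.arctan2(*(A-B)[[1,0]]))-90)
cv2.imwrite("pics/w5z.png",cv2.resize(im[90:200,190:400],None,fx=3.8,fy=3.8,interpolation=cv2.INTER_CUBIC))
E
```

```text
[206 117  20  53 860] [571.4 248.1] [40.6 13.6] 7.9
[283 118  16  51 812] [579.8 188.6] [39.2 12.2] 7.3
[358 118  16  51 760] [588.2 129.3] [39.1 12. ] 8.0
119.92010594936335 98.03512505308399
[0.47538595 0.2854563  0.06      ] [0.50626396 0.06614055 0.06      ] 0.22147877072627978 8.014137731908889
```

View pics/w5z.png

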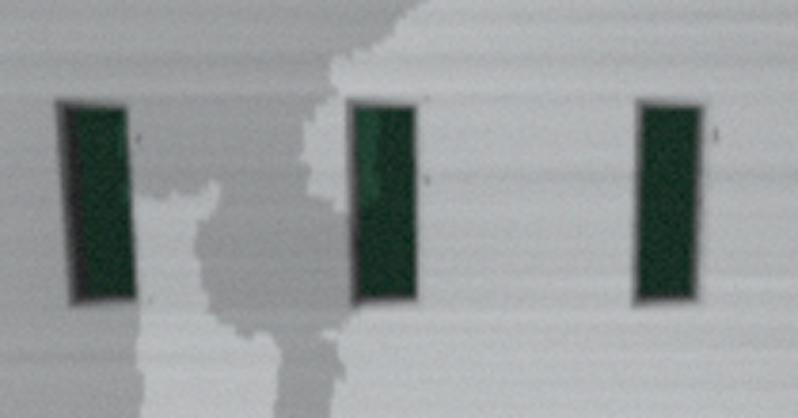

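Middle slot is at (0.5797, 0.1888) with yaw 8.0°. The spacing of 119.9 mm and the table width of 221 mm agree with the stated sizes. Now to the far side of the table, lowered next to its end face.

Request:
send_rows([
  [0.15,0.038,0,0],
  [0.33,0.083,0,0],
  [0.52,0.13,0,0],
  [0.713,0.178,0,0],
  [0.713,0.178,-0.15,0],
  [0.713,0.178,-0.3,0],
  [0.713,0.178,-0.45,0],
  [0.713,0.178,-0.588,0],
  [0.713,0.178,-0.588,0],
  [0.713,0.178,-0.588,0],
])

```text
time: 7.88
eef_pos: [0.7493, 0.2128, 0.1059]
tcp_rot: [0.998, 0.07, 0.001, -0.0]
contact_force: [0.0, -0.4, -0.3]
opening: 0.134
```

```bash
python3 - <<'E'
from h import *
s=monitor.get_state();print(s["time"],s["eef_pos"],s["tcp_rot"],s["contact_force"],s["opening"],s["qpos"])
snap("wrist","w6");snap("scene","s6",(280,150,480,300),4)
E
```

```text
7.875 [0.74932869 0.21283703 0.10592772] [ 9.97520609e-01  7.03639098e-02  1.24692405e-03 -2.65010564e-05] [ 0.04546628 -0.38646145 -0.33396395] 0.13370514113306764 [ 1.46894512e-01  6.30784808e-01  1.37478679e+00 -1.51976314e-04
  1.13353045e+00  1.57691071e+00]
```

View pics/w6.png

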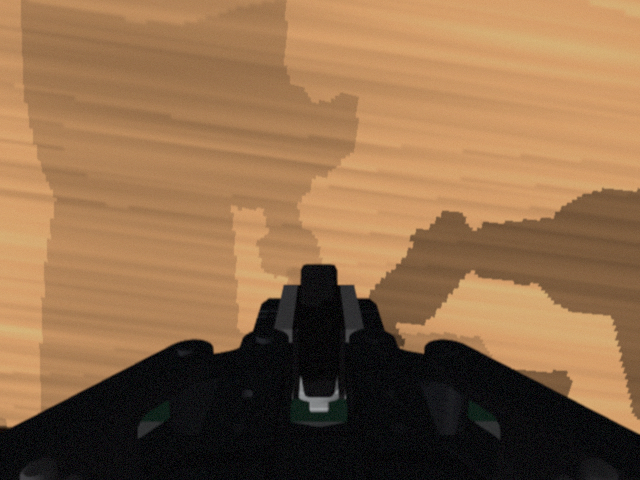

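View pics/s6.png

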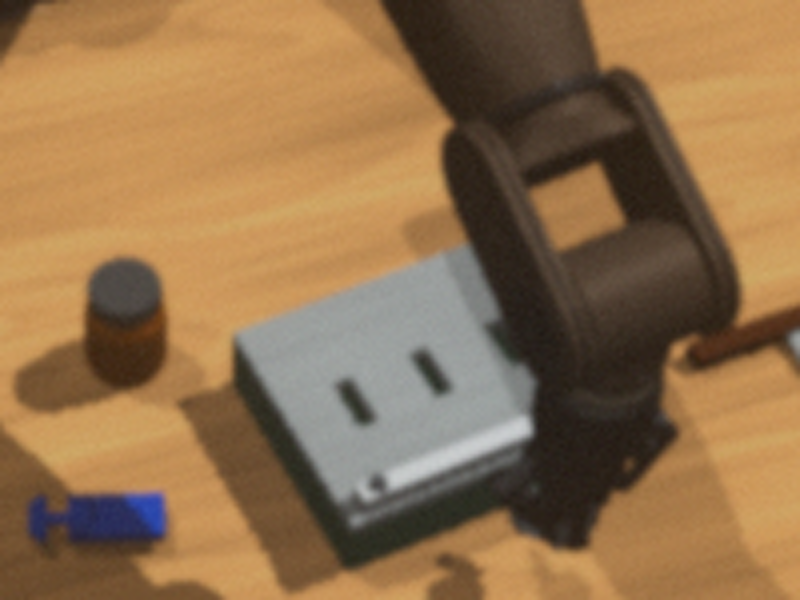

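Clear of the table. I'll drop 4 mm more, then push towards the table slowly with a 20 N grip so the foot is swung under the wing.

Request:
send_rows([
  [0,0,-0.014,0],
  [0,0,-0.014,0],
  [-0.04,-0.0056,-0.014,0],
  [-0.06,-0.0085,-0.014,0],
  [-0.08,-0.0113,-0.014,0],
  [-0.1,-0.0141,-0.014,0],
  [-0.1,-0.0141,-0.014,0],
], newtons=20)

```text
time: 8.85
eef_pos: [0.7252, 0.2103, 0.1074]
tcp_rot: [0.997, 0.071, 0.012, -0.001]
contact_force: [10.6, 1.7, 6.0]
opening: 0.133
```

```bash
python3 - <<'E'
from h import *
s=monitor.get_state();print(s["time"],s["eef_pos"],s["tcp_rot"],s["contact_force"],s["opening"])
snap("wrist","w7")
E
```

```text
8.85 [0.72515144 0.21027935 0.10742716] [ 9.97426571e-01  7.06929368e-02  1.19090776e-02 -9.58490815e-04] [10.59172119  1.72605199  5.95892659] 0.13279927127096813
```

View pics/w7.png

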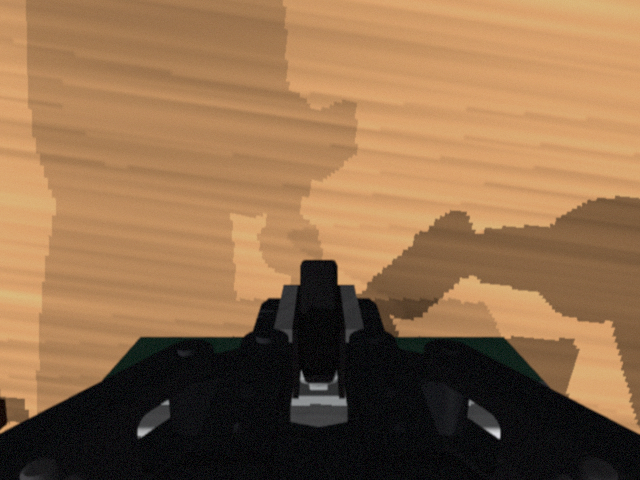

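The force is 10.6 N along x and 6 N upward, so the foot is probably riding on the top edge. I'll back off, lower by another 12 mm and look.

Request:
send_rows([
  [0.03,0.0042,0,0],
  [0.06,0.0085,0,0],
  [0.06,0.0085,-0.04,0],
  [0.06,0.0085,-0.04,0],
  [0.06,0.0085,-0.04,0],
])

```text
time: 9.52
eef_pos: [0.7352, 0.2119, 0.0865]
tcp_rot: [0.997, 0.071, -0.001, 0.0]
contact_force: [0.5, 0.5, -1.1]
opening: 0.138
```

```bash
python3 - <<'E'
from h import *
s=monitor.get_state();print(s["time"],s["eef_pos"],s["tcp_rot"],s["contact_force"],s["opening"])
snap("wrist","w8")
a=load("w6")[1];b=load("w8")[1]
cv2.imwrite("pics/w8z.png",cv2.resize(np.hstack([a[240:430,250:390],b[240:430,250:390]]),None,fx=2.8,fy=2.8))
E
```

```text
9.525 [0.73523447 0.21193825 0.08652481] [ 9.97482066e-01  7.09093483e-02 -1.17732229e-03  8.30633695e-05] [ 0.54969911  0.4659163  -1.08047896] 0.13835519787230197
```

View pics/w8z.png

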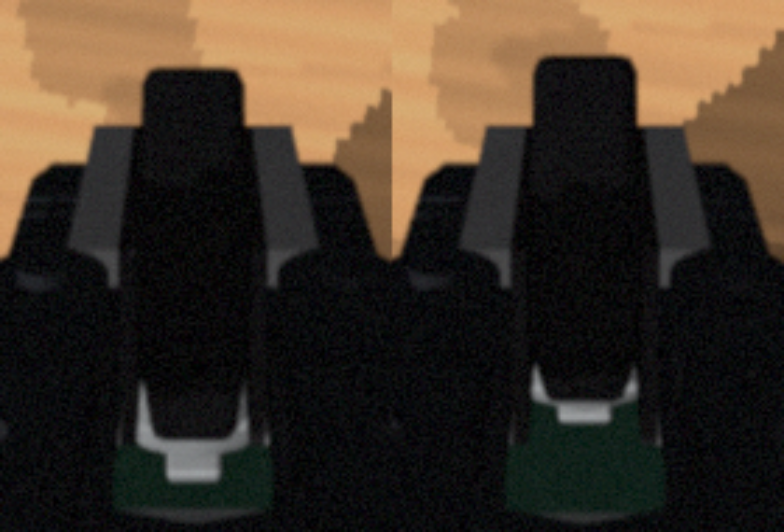

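```bash
cat >> h.py <<'E'
def post_pts(tcp,yaw,th,s0=.057,p0=.005):
    ex=np.array([np.cos(yaw),np.sin(yaw),0]);ez=np.array([0,0,1.])
    ax=np.cos(th)*ex+np.sin(th)*ez; pp=-np.sin(th)*ex+np.cos(th)*ez
    g=np.array(tcp)+[0,0,.002]
    f=lambda s,p:g+ax*(s-s0)+pp*(p-p0)
    return f
E
python3 - <<'E'
from h import *
for nm,tcp,ths in [("w6",[.7493,.2128,.1059],[45]),("w8",[.7352,.2119,.0865],[30,35,40,45,50,55,60,70])]:
    c,_=load(nm)
    for t in ths:
        f=post_pts(tcp,np.radians(8.1),np.radians(t))
        print(nm,t,"bar",proj(c,f(-.015,.017))[1].round(),proj(c,f(-.023,.017))[1].round(),"nose",proj(c,f(-.027,.013))[1].round(),"collar",proj(c,f(0,.017))[1].round(),proj(c,f(.016,.017))[1].round(),"wingend",proj(c,f(.067,-.017))[1].round(),proj(c,f(.067,.017))[1].round())
E
```

```text
w6 45 bar 405.0 408.0 nose 401.0 collar 400.0 393.0 wingend 256.0 361.0
w8 30 bar 448.0 455.0 nose 448.0 collar 435.0 419.0 wingend 260.0 348.0
w8 35 bar 434.0 439.0 nose 432.0 collar 423.0 410.0 wingend 258.0 352.0
w8 40 bar 419.0 423.0 nose 416.0 collar 411.0 402.0 wingend 257.0 357.0
w8 45 bar 405.0 407.0 nose 400.0 collar 399.0 393.0 wingend 256.0 361.0
w8 50 bar 390.0 392.0 nose 384.0 collar 387.0 383.0 wingend 256.0 365.0
w8 55 bar 377.0 377.0 nose 369.0 collar 375.0 374.0 wingend 257.0 368.0
w8 60 bar 363.0 362.0 nose 354.0 collar 364.0 365.0 wingend 258.0 371.0
w8 70 bar 336.0 333.0 nose 325.0 collar 341.0 347.0 wingend 262.0 376.0
```

The foot row moved from 411 to 390, which is about 51° by projection, so the pivot works. I'll continue pushing, now lower on the face.

Request:
send_rows([
  [-0.02,-0.0028,0.013,0],
  [-0.035,-0.005,0.013,0],
  [-0.05,-0.007,0.013,0],
  [-0.065,-0.0092,0.013,0],
  [-0.08,-0.0113,0.013,0],
  [-0.095,-0.0134,0.013,0],
  [-0.11,-0.0155,0.013,0],
  [-0.11,-0.0155,0.013,0],
])

```text
time: 10.58
eef_pos: [0.709, 0.208, 0.0981]
tcp_rot: [0.997, 0.071, 0.01, -0.001]
contact_force: [9.4, 0.6, 3.4]
opening: 0.133
```

```bash
python3 - <<'E'
from h import *
s=monitor.get_state();print(s["time"],s["eef_pos"],s["tcp_rot"],s["contact_force"],s["opening"])
snap("wrist","w9",(240,230,400,430),3)
E
```

```text
10.575 [0.7090489  0.20798593 0.09810285] [ 9.97448110e-01  7.07309011e-02  9.68950584e-03 -7.22126473e-04] [9.41385473 0.61394226 3.35790757] 0.1328258653828032
```

View pics/w9.png

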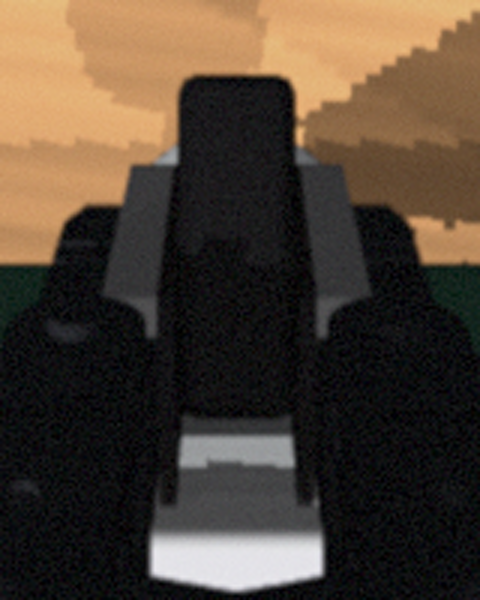

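By contact geometry (grip 41 mm from the face) the post is at about 69°. I'll keep pushing to flush.

Request:
send_rows([
  [-0.02,-0.0028,0,0],
  [-0.035,-0.005,0,0],
  [-0.05,-0.007,0,0],
  [-0.065,-0.0092,0,0],
  [-0.078,-0.011,0,0],
  [-0.078,-0.011,0,0],
])

```text
time: 11.38
eef_pos: [0.6834, 0.2044, 0.0959]
tcp_rot: [0.997, 0.071, 0.006, -0.0]
contact_force: [5.0, 0.7, 2.0]
opening: 0.131
```

```bash
python3 - <<'E'
from h import *
s=monitor.get_state();print(s["time"],s["eef_pos"],s["tcp_rot"],s["contact_force"],s["opening"])
d=s["eef_pos"]-np.array([.5797,.1888,0]);print("tx",d[0]*.99+d[1]*.1397,"ty",-d[0]*.1397+d[1]*.99)
snap("wrist","w10",(240,230,400,430),3)
E
```

```text
11.375 [0.68342963 0.20443403 0.09587864] [ 9.97471130e-01  7.07979295e-02  6.22949192e-03 -4.38603386e-04] [5.03952578 0.67561705 2.04518919] 0.13094660316826623
tx 0.10487641098237128 ty 0.0009866622840994654
```

View pics/w10.png

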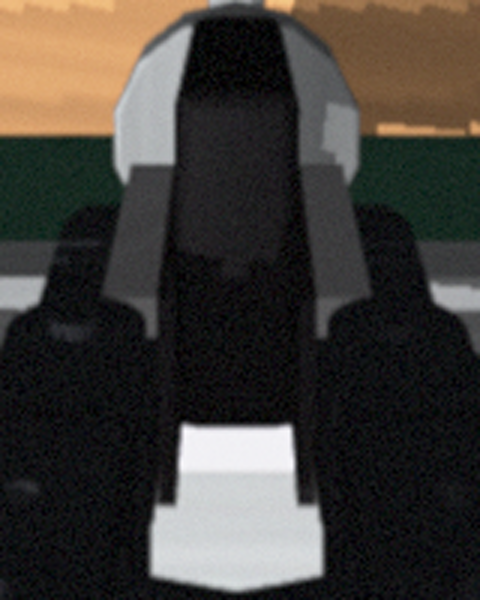

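Nearly upright, at about 88°. One more small push of 4 mm to go flush.

Request:
send_rows([
  [-0.007,-0.001,0,0],
  [-0.014,-0.002,0,0],
  [-0.014,-0.002,0,0],
])

```text
time: 11.8
eef_pos: [0.679, 0.2038, 0.0954]
tcp_rot: [0.997, 0.071, 0.006, -0.0]
contact_force: [4.9, 1.1, 2.2]
opening: 0.136
```

```bash
python3 - <<'E'
from h import *
s=monitor.get_state();print(s["time"],s["eef_pos"],s["tcp_rot"],s["contact_force"],s["opening"])
d=s["eef_pos"]-np.array([.5797,.1888,0]);print("tx",d[0]*.99+d[1]*.1397)
E
```

```text
11.8 [0.67899714 0.20377838 0.09543187] [ 9.97473637e-01  7.08092150e-02  5.67877780e-03 -3.86997184e-04] [4.87552745 1.13199123 2.15151237] 0.1358294214314292
tx 0.10039664625226011
```

Force didn't rise at 100.4 mm, so the post should be within a degree or two of upright. I'll back off, raise to 0.2 m and check the tilt by camera.

Request:
send_rows([
  [0.05,0.007,0,0],
  [0.1,0.014,0.05,0],
  [0.1,0.014,0.2,0],
  [0.1,0.014,0.35,0],
  [0.1,0.014,0.35,0],
  [0.1,0.014,0.35,0],
])

```text
time: 12.55
eef_pos: [0.7043, 0.2075, 0.1955]
tcp_rot: [0.997, 0.071, -0.001, 0.0]
contact_force: [-0.1, -0.2, -2.3]
opening: 0.134
```

```bash
python3 - <<'E'
from h import *
s=monitor.get_state();print(s["time"],s["eef_pos"],s["tcp_rot"],s["contact_force"],s["opening"])
snap("wrist","w11",(220,130,420,350),2.7)
snap("scene","s11",(370,130,530,280),4)
E
```

```text
12.55 [0.70433838 0.20753308 0.19549403] [ 9.97482804e-01  7.08950840e-02 -1.39018187e-03  9.97692405e-05] [-0.14420943 -0.20820778 -2.27683307] 0.1335393431269672
```

View pics/w11.png

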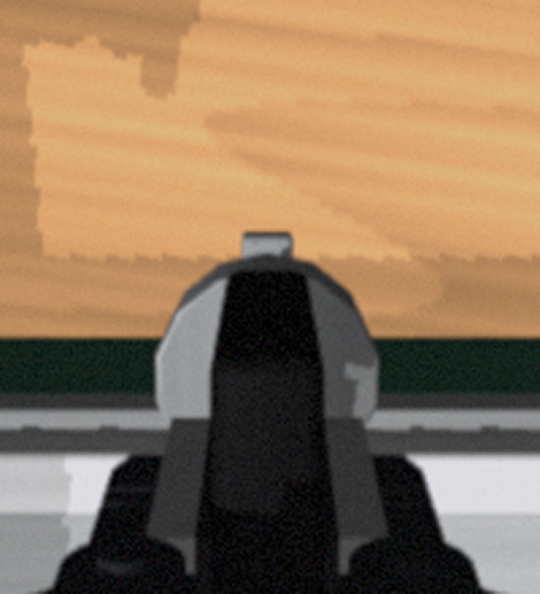

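View pics/s11.png

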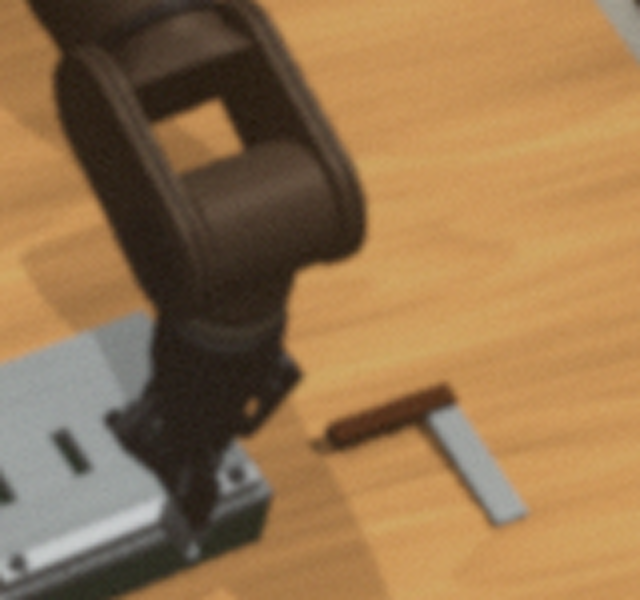

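```bash
cat > fit.py <<'E'
from h import *
from scipy.optimize import least_squares
def fit(nm,tcp,yaw,obs):
    c,_=load(nm)
    def r(q):
        f=post_pts(tcp,yaw,q[0],q[1]/1e3,q[2]/1e3)
        return [proj(c,f(s/1e3,p/1e3))[1]-v for s,p,v in obs]
    o=least_squares(r,[1.57,57,5]);print(np.degrees(o.x[0]),o.x[1:],o.fun.round(1))
E
python3 - <<'E'
from fit import *
ob=[(67,-17,263.3),(67,17,319),(16,-17,230.4),(-23,-17,216.3)]
fit("w11",[.70434,.20753,.19549],np.radians(8.1),ob)
fit("w11",[.70434,.20753,.19549],np.radians(8.1),ob[:1]+ob[2:])
_,im=load("w11");g=im[130:350,318].mean(1);print(g.round(0).astype(int))
g=im[130:350,300].mean(1);print(g.round(0).astype(int))
E
```

```text
94.03173123056374 [154.92203902 -29.76173884] [-0.7  0.1  1.7 -1.1]
85.68162024670265 [47.78280071 10.44981069] [-0. -0. -0.]
[165 170 170 170 169 166 167 163 157 153 152 152 154 160 162 161 166 169
 168 167 167 169 169 170 165 164 167 160 169 166 169 170 169 172 173 171
 169 172 168 165 166 166 162 158 161 158 156 156 157 156 158 162 168 168
 166 165 165 161 155 156 153 159 154 160 167 171 171 172 174 169 170 173
 166 171 168 171 168 170 170 171 169 169 167 167 161 135  78  88 128 147
 157 156 151 126  74  49  44  54  48  42  22  12   9  14  13   5   9  13
  13  13  13   2  15   6   6  17   2  11  11   1   1  14   9   0  10   3
   9  15   3   6   7   8  16  19  13  20  15  23  24  24  24  30  19  29
  29  14  24  28  28  23  21  29  20  24  23  24  24  25  25  29  33  33
  28  24  15  26  30  16  22  30  23  29  22  15  26  23  26  16  21  25
  20  25  16  21  20  22  22  26  24  16   8  13   9   9  11  13   9  14
   4   9   6   3   6  12   6   9  15   0  10   5   4   8  15   1  19  14
  17  10   1   9]
[170 167 171 165 167 162 151 152 148 148 153 160 162 163 162 167 169 167
 171 171 169 165 163 167 162 164 165 166 169 175 173 172 170 169 172 172
 173 174 176 173 168 159 158 157 154 156 154 155 161 163 164 168 170 169
 167 171 170 165 171 171 172 175 172 174 175 172 173 172 171 172 169 168
 166 168 168 170 171 170 167 167 165 167 168 168 169 169 171 168 171 168
 166 169 163 165 168 154 139 125 100  80  69  63  65  91 130 156 162 154
 157 157 155 157 155 156 154 152 147 144 144 141 132 119 104  85  76  67
  55  48  34  21  19  10   2  15  18  23  18  21  22  25  27  25  21  13
  25  23  25  19  16  21  23  16  24  23  28  26  28  17  25  28  24  27
  23  23  24  29  27  24  23  19  23  26  19  24  20  27  24  29  24  22
  22  21  20  28  19  26  32  22   5  14  12   4   9  13   7   5   3   0
  17  17  12   7  12  10   5  18   1   7  16   7  10  14   2  12   2   9
  11  15   4  16]
```

```bash
python3 - <<'E'
from fit import *
c,_=load("w11")
ob=[(67,-17,263.2),(67,17,319.5),(16,-17,230.3),(-23,-17,215.7),(-15,-17,217.8)]
def r(q):
    f=post_pts([.70434,.20753,.19549],np.radians(8.1),q[0],q[1]/1e3,q[2]/1e3)
    return [proj(c,f(s/1e3,p/1e3))[1]-v for s,p,v in ob]
for t in (86,88,90,92,94):
    o=least_squares(lambda q:np.r_[r([np.radians(t),q[0],q[1]]),(q[0]-57)/3,(q[1]-5)/3],[57,5]);print(t,o.x,o.cost,np.array(r([np.radians(t),*o.x])).round(1))
E
```

```text
86 [102.5799675    1.28509787] 262.92587470292693 [-12.2  11.6  -1.6   1.9   1.8]
88 [106.36025222  -2.16466462] 251.95314230110174 [-9.  11.9 -2.1 -0.6 -0.3]
90 [110.22165062  -5.96542495] 263.07171734814136 [-5.9 12.  -2.4 -2.9 -2.3]
92 [114.08668802 -10.11484361] 293.8161747742943 [-2.9 12.  -2.7 -5.  -4.1]
94 [117.88300377 -14.60297875] 341.867471118465 [ 0.1 11.8 -2.9 -7.  -5.7]
```

```bash
python3 - <<'E'
from fit import *
c,_=load("w11")
ob=[(67,-17,263.2),(16,-17,230.3),(-23,-17,215.7),(-15,-17,217.8)]
def r(q):
    f=post_pts([.70434,.20753,.19549],np.radians(8.1),q[0],q[1]/1e3,q[2]/1e3)
    return [proj(c,f(s/1e3,p/1e3))[1]-v for s,p,v in ob]
for t in (84,86,87,88,89,90,91,92,94):
    o=least_squares(lambda q:np.r_[r([np.radians(t),q[0],q[1]]),(q[0]-57)/3,(q[1]-5)/3],[57,5]);print(t,o.x,o.cost,np.array(r([np.radians(t),*o.x])).round(1))
E
```

```text
84 [45.11501523 11.41750422] 29.735069685703195 [-4.1  0.7  3.3  3.3]
86 [54.73363933  9.05637828] 2.221131967292802 [-0.9  0.1  0.6  1. ]
87 [59.51313736  7.61001764] 1.1290521132545868 [ 0.6 -0.1 -0.6 -0.1]
88 [64.19905774  6.00427549] 7.221364813438515 [ 2.  -0.3 -1.8 -1.1]
89 [68.76357407  4.25012748] 19.73138981889608 [ 3.4 -0.5 -2.9 -2. ]
90 [73.19003495  2.35724222] 38.00309053844245 [ 4.7 -0.6 -3.9 -2.9]
91 [77.4680378   0.33443952] 61.470332279468906 [ 6.  -0.7 -4.9 -3.7]
92 [81.59215903 -1.81044103] 89.64033696837254 [ 7.2 -0.8 -5.9 -4.5]
94 [89.36811777 -6.43774891] 158.40829983818347 [ 9.6 -0.9 -7.7 -5.9]
```

The fit gives about 87° (3° short of upright) with the grip about 58 mm above the origin, which is good enough to enter the slot. I'll move over the slot with the foot centred and check against the slot in the same view.

Request:
send_rows([
  [-0.1,-0.015,0,0],
  [-0.21,-0.032,0,0],
  [-0.32,-0.048,0,0],
  [-0.427,-0.064,0,0],
  [-0.427,-0.064,-0.07,0],
  [-0.427,-0.064,-0.14,0],
  [-0.427,-0.064,-0.14,0],
  [-0.427,-0.064,-0.14,0],
])

```text
time: 13.65
eef_pos: [0.5779, 0.1884, 0.1541]
tcp_rot: [0.997, 0.071, -0.0, 0.0]
contact_force: [0.3, -0.1, -1.0]
opening: 0.14
```

```bash
python3 - <<'E'
from h import *
s=monitor.get_state();print(s["time"],s["eef_pos"],s["tcp_rot"],s["contact_force"],s["opening"])
c,_=snap("wrist","w12",(220,130,420,350),2.7)
ex=np.array([.990,.1397,0]);ey=np.array([-.1397,.99,0]);o=np.array([.5797,.1888,.06])
for a,b in [(20,6.5),(20,-6.5),(-20,6.5),(-20,-6.5)]:print(a,b,((proj(c,o+ex*a/1e3+ey*b/1e3)-[220,130])*2.7).round())
E
```

```text
13.65 [0.57794541 0.18841751 0.15411676] [ 9.97492927e-01  7.07652470e-02 -3.72983931e-04  1.93810860e-05] [ 0.28407491 -0.09769192 -0.95431658] 0.13952376925369167
20 6.5 [234. 210.]
20 -6.5 [301. 210.]
-20 6.5 [236. 401.]
-20 -6.5 [299. 401.]
```

View pics/w12.png

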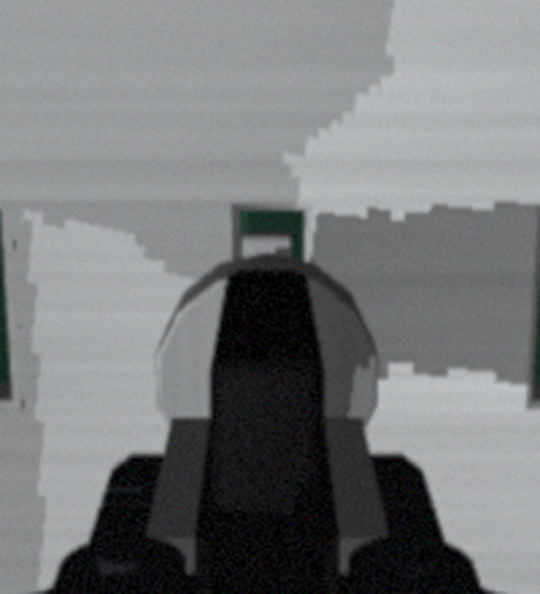

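The slot end shows at crop row 208 with columns 233 to 305, and the foot's end at row 233 with columns 243 to 291. Converting both.

```bash
python3 - <<'E'
from h import *
c,_=load("w12")
o=np.array([.5797,.1888]);R=np.array([[.990,.1397],[-.1397,.99]])
def T(u,v,z): return (R@(onz(c,220+u/2.7,130+v/2.7,z)[:2]-o)*1e3).round(1)
print("slot",T(236,207,.06),T(303,207,.06))
for z in (.070,.075,.080): print("foot",z,T(243,234,z),T(291,234,z))
# finer: profile along column for foot
_,im=load("w12"); print(im[195:232,319].mean(1).astype(int)); print(im[219,300:340].mean(1).astype(int)); print(im[212,295:345].mean(1).astype(int))
E
```

```text
slot [20.5  6.2] [20.5 -7. ]
foot 0.07 [17.3  4.6] [17.3 -4.4]
foot 0.075 [18.4  4.5] [18.4 -4.3]
foot 0.08 [19.4  4.4] [19.4 -4.2]
[151 147 148 151 154 154 156 152 151 138 123 114  86  55  36  28  37  31
  33  36  36  46  82 115 137 140 144 138 116  64  42  38  42  46  40  23
  13]
[142 139 141 141 145 130  90  72  75  94 133 139 135 137 135 135 133 135
 133 137 134 136 132 128 130 129 126  90  48  32  30  44  96 154 165 152
 120 109 107 107]
[145 142 141 147 145 144 147 144 146 145 133  95  76  76  55  47  46  39
  31  36  34  29  33  38  31  40  37  32  35  35  31  34  38  33  28  30
  40  88 131 160 170 169 125 112 107 113 112 110 110 106]
```

The foot is centred within about 0.5 mm and measures 8.9 mm wide, as it should. I'll nudge it by that and lower in slow steps.

Request:
send_rows([
  [-0.0014,-0.002,0,0],
  [-0.0014,-0.002,-0.02,0],
  [-0.0014,-0.002,-0.04,0],
  [-0.0014,-0.002,-0.06,0],
  [-0.0014,-0.002,-0.08,0],
  [-0.0014,-0.002,-0.08,0],
], newtons=20)

```text
time: 14.45
eef_pos: [0.5764, 0.1878, 0.1297]
tcp_rot: [0.997, 0.071, -0.001, 0.0]
contact_force: [0.2, -0.7, -1.7]
opening: 0.133
```

```bash
python3 - <<'E'
from h import *
s=monitor.get_state();print(s["time"],s["eef_pos"],s["tcp_rot"],s["contact_force"],s["opening"])
c,_=snap("wrist","w13",(220,130,420,350),2.7)
E
```

```text
14.45 [0.5763866  0.18776888 0.12973533] [ 9.97485133e-01  7.08703749e-02 -8.91597651e-04  5.97807062e-05] [ 0.20630656 -0.72546819 -1.7375404 ] 0.13325836157720738
```

View pics/w13.png

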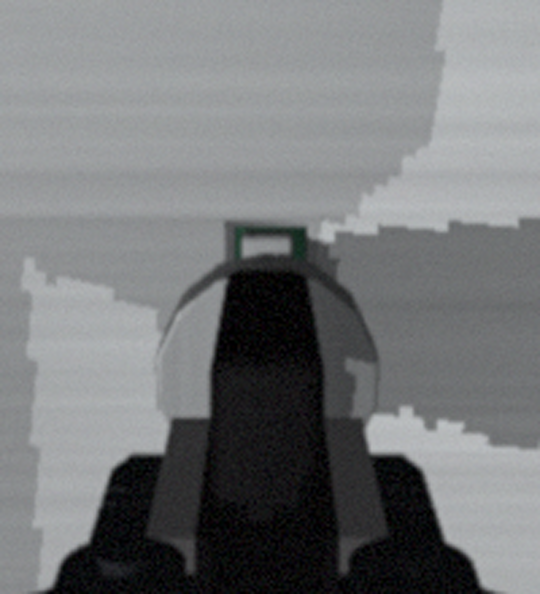

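The foot is inside the slot opening with no contact force. Further down.

Request:
send_rows([
  [0,0,-0.015,0],
  [0,0,-0.03,0],
  [0,0,-0.038,0],
  [0,0,-0.038,0],
])

```text
time: 15.0
eef_pos: [0.5768, 0.1878, 0.119]
tcp_rot: [0.997, 0.071, -0.0, 0.0]
contact_force: [-0.6, -0.4, -0.8]
opening: 0.133
```

Request:
send_rows([
  [0,0,-0.006,0],
  [0,0,-0.012,0],
  [0,0,-0.012,0],
])

```text
time: 15.38
eef_pos: [0.5768, 0.1878, 0.1155]
tcp_rot: [0.997, 0.071, -0.0, 0.0]
contact_force: [-0.4, 0.4, -0.7]
opening: 0.133
```

```bash
python3 - <<'E'
from h import *
s=monitor.get_state();print(s["time"],s["eef_pos"],s["tcp_rot"],s["contact_force"],s["opening"])
c,_=snap("wrist","w14",(220,130,420,350),2.7)
E
```

```text
15.375 [0.57684329 0.18783835 0.11551606] [ 9.97486328e-01  7.08590155e-02 -1.61037633e-04  1.77945791e-06] [-0.4366905   0.44806606 -0.7057886 ] 0.1333274705327241
```

View pics/w14.png

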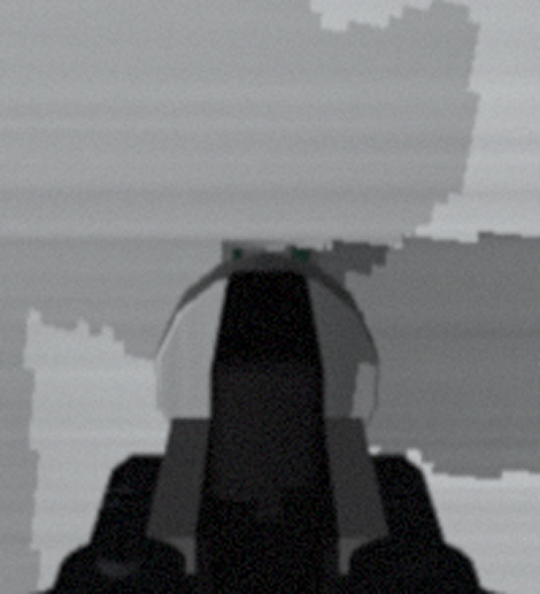

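Almost seated. I'll step down until the collar bears.

Request:
send_rows([
  [0,0,-0.005,0],
  [0,0,-0.01,0],
  [0,0,-0.01,0],
])

```text
time: 15.8
eef_pos: [0.5768, 0.1878, 0.1125]
tcp_rot: [0.997, 0.071, -0.0, 0.0]
contact_force: [-0.4, 0.4, -2.0]
opening: 0.136
```

Request:
send_rows([
  [0,0,-0.005,0],
  [0,0,-0.01,0],
  [0,0,-0.01,0],
])

```text
time: 16.18
eef_pos: [0.5772, 0.1879, 0.1114]
tcp_rot: [0.997, 0.071, -0.0, 0.0]
contact_force: [-3.6, -0.4, 6.3]
opening: 0.136
```

Contact at 6 N. I'll press about 2 mm more so the collar levels itself, then look.

Request:
send_rows([
  [0,0,-0.006,0],
  [0,0,-0.006,0],
])

```text
time: 16.42
eef_pos: [0.5773, 0.188, 0.1113]
tcp_rot: [0.997, 0.071, -0.0, 0.0]
contact_force: [-7.2, -2.0, 12.3]
opening: 0.133
```

```bash
python3 - <<'E'
from h import *
s=monitor.get_state();print(s["time"],s["eef_pos"],s["tcp_rot"],s["contact_force"],s["opening"])
c,_=snap("wrist","w15",(220,130,420,350),2.7)
E
```

```text
16.425 [0.57733491 0.18795406 0.1112866 ] [ 9.97470122e-01  7.10863621e-02 -2.13464379e-04  1.97524740e-04] [-7.17854054 -1.95128402 12.28723627] 0.13287245470650755
```

View pics/w15.png

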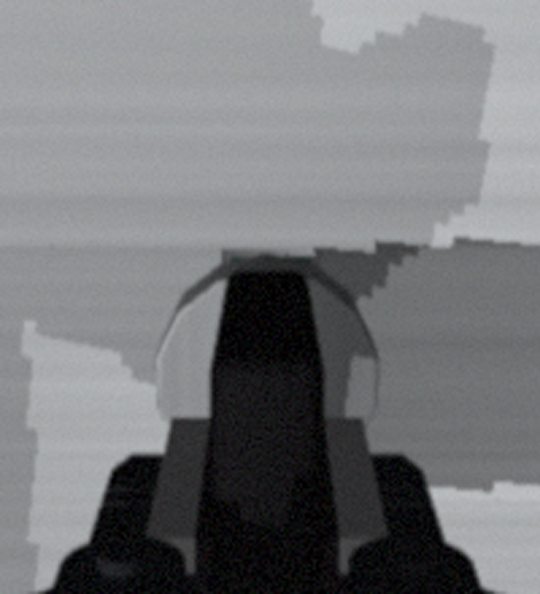

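The collar is bearing with 12 N up. The sideways force fits friction from the collar levelling. I'll release, opening only part way.

Request:
send_rows([
  [0,0,0.006,0],
  [0,0,0.006,0],
])

```text
time: 16.73
eef_pos: [0.5772, 0.1879, 0.1113]
tcp_rot: [0.997, 0.071, 0.0, 0.0]
contact_force: [-3.4, -0.1, 7.4]
opening: 0.135
```

Request:
send_rows([
  [0,0,0,0],
  [0,0,0,0],
  [0,0,0,0],
  [0,0,0,0],
], jaw=0.55)

```text
time: 17.23
eef_pos: [0.5769, 0.1878, 0.1094]
tcp_rot: [0.997, 0.071, -0.0, 0.0]
contact_force: [0.4, 0.2, -0.5]
opening: 0.453
```

```bash
python3 - <<'E'
from h import *
s=monitor.get_state();print(s["time"],s["eef_pos"],s["tcp_rot"],s["contact_force"],s["opening"])
c,_=snap("wrist","w16",(220,130,420,350),2.7)
E
```

```text
17.225 [0.57690188 0.18781749 0.10941897] [ 9.97486612e-01  7.08550457e-02 -1.46082997e-04  2.35900707e-06] [ 0.3799776   0.17717707 -0.54976177] 0.45259496063998805
```

View pics/w16.png

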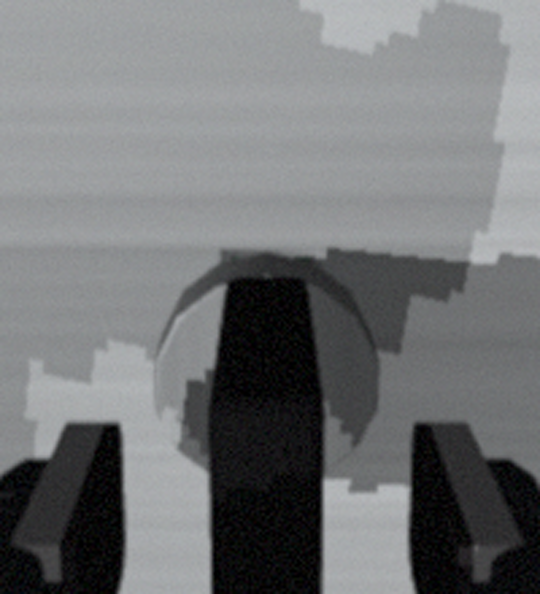

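The post is free, standing with its wing in line with the slot. I'll open fully, rise clear and verify.

Request:
send_rows([
  [0,0,0,0],
  [0,0,0.1,0],
  [-0.05,0,0.3,0],
  [-0.15,-0.02,0.5,0],
  [-0.2,-0.03,0.5,0],
  [-0.2,-0.03,0.5,0],
  [-0.2,-0.03,0.5,0],
], jaw=0)

```text
time: 18.15
eef_pos: [0.5169, 0.1788, 0.2586]
tcp_rot: [0.997, 0.071, -0.001, 0.0]
contact_force: [0.2, 0.3, -0.1]
opening: 1.0
```

```bash
python3 - <<'E'
from h import *
s=monitor.get_state();print(s["time"],s["eef_pos"],s["tcp_rot"],s["contact_force"],s["opening"])
c,_=snap("wrist","w17")
o=np.array([.5797,.1888,.06]);ex=np.array([.990,.1397,0]);ey=np.array([-.1397,.99,0])
for n,p in [("o",o),("top+",o+ex*.017+[0,0,.067]),("top-",o-ex*.017+[0,0,.067]),("colT+y",o+ey*.017+[0,0,.016]),("colT-y",o-ey*.017+[0,0,.016]),("col0+x",o+ex*.017)]: print(n,proj(c,p).round())
E
```

```text
18.15 [0.51686127 0.17879938 0.25860524] [ 9.97488424e-01  7.08256840e-02 -7.51227065e-04  4.30835301e-05] [ 0.17889699  0.32824644 -0.09136268] 1.0001621802718963
o [318. 125.]
top+ [317.  95.]
top- [317. 155.]
colT+y [294. 125.]
colT-y [342. 125.]
col0+x [318. 101.]
```

View pics/w17.png

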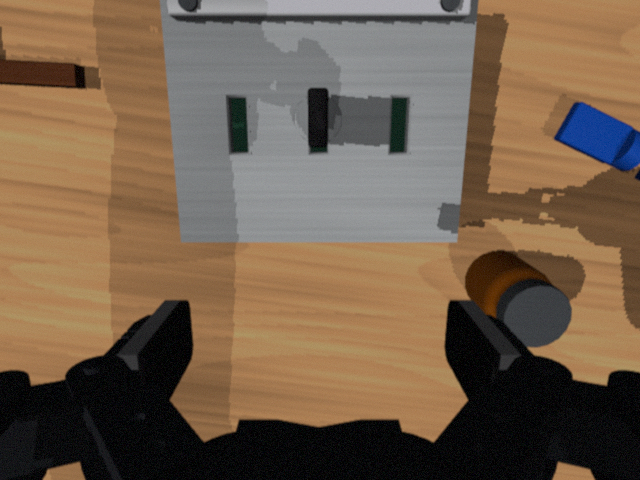

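```bash
python3 - <<'E'
from h import *
_,im=load("w17")
z=im[70:170,215:425];z=np.clip(z.astype(float)*1.5,0,255).astype(np.uint8)
cv2.imwrite("pics/w17z.png",cv2.resize(z,None,fx=3.8,fy=3.8,interpolation=cv2.INTER_CUBIC))
snap("top","t17",(170,160,310,290),4.5)
E
```

```text
(no output)
```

View pics/w17z.png

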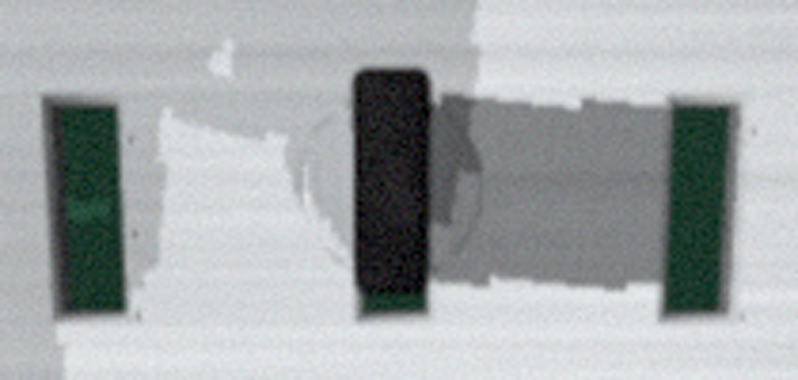

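View pics/t17.png

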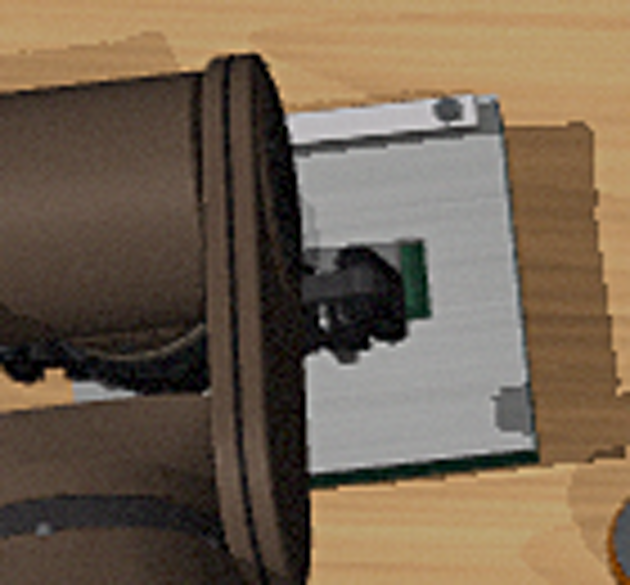

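The wing and collar are upright and in line with the slot, but both centres are about 4.3 mm beyond the slot centre in +x: rows 118 against 125 predicted, while the slots match their predicted rows. I'll regrip on the axis, shift it back 4.3 mm and let go again before turning.

Request:
send_rows([
  [0.12,0.019,0,0],
  [0.2237,0.0353,0,0],
  [0.2237,0.0353,-0.15,0],
  [0.2237,0.0353,-0.3,0],
  [0.2237,0.0353,-0.45,0],
  [0.2237,0.0353,-0.535,0],
  [0.2237,0.0353,-0.535,0],
  [0.2237,0.0353,-0.535,0],
])

```text
time: 19.25
eef_pos: [0.5849, 0.1895, 0.0999]
tcp_rot: [0.997, 0.071, 0.001, -0.0]
contact_force: [0.2, -0.1, 0.9]
opening: 1.0
```

Request:
send_rows([
  [0,0,0,0],
  [0,0,0,0],
  [0,0,0,0],
  [0,0,0,0],
  [0,0,0,0],
  [0,0,0,0],
  [0,0,0,0],
  [0,0,0,0],
], jaw=1, newtons=30)

```text
time: 20.25
eef_pos: [0.5842, 0.1894, 0.0995]
tcp_rot: [0.997, 0.071, 0.0, 0.0]
contact_force: [-0.4, -0.6, 2.7]
opening: 0.135
```

```bash
python3 - <<'E'
from h import *
s=monitor.get_state();print(s["time"],s["eef_pos"],s["tcp_rot"],s["contact_force"],s["opening"])
c,_=snap("wrist","w18",(220,130,420,350),2.7)
E
```

```text
20.25 [0.5841818  0.18939636 0.09950967] [9.97484649e-01 7.08827897e-02 6.77454990e-05 3.71335220e-05] [-0.36866445 -0.56357063  2.68441149] 0.1349185523106003
```

View pics/w18.png

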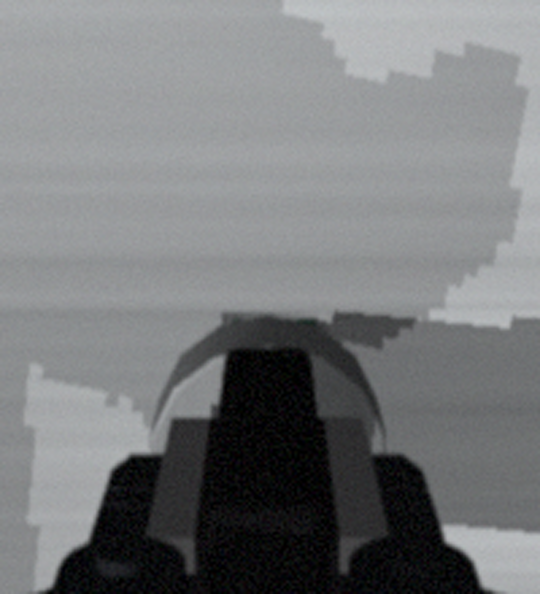

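Request:
send_rows([
  [0,0,0.005,0],
  [0,0,0.005,0],
  [-0.007,-0.001,0.005,0],
  [-0.0145,-0.002,0.005,0],
  [-0.0145,-0.002,0.005,0],
  [-0.0145,-0.002,-0.002,0],
  [-0.0145,-0.002,-0.002,0],
  [-0.0145,-0.002,-0.002,0],
])

```text
time: 21.3
eef_pos: [0.58, 0.1889, 0.0995]
tcp_rot: [0.997, 0.071, 0.0, -0.0]
contact_force: [-3.5, -1.4, 4.9]
opening: 0.136
```

Request:
send_rows([
  [0,0,0,0],
  [0,0,0,0],
  [0,0,0,0],
  [0,0,0,0],
  [0,0,0,0],
  [0,0,0.1,0],
  [-0.05,0,0.3,0],
  [-0.15,-0.02,0.5,0],
  [-0.2,-0.03,0.5,0],
  [-0.2,-0.03,0.5,0],
  [-0.2,-0.03,0.5,0],
], jaw=0)

```text
time: 22.68
eef_pos: [0.5196, 0.1798, 0.2475]
tcp_rot: [0.997, 0.071, -0.001, 0.0]
contact_force: [0.8, 0.2, -1.1]
opening: 1.004
```

```bash
python3 - <<'E'
from h import *
s=monitor.get_state();print(s["time"],s["eef_pos"],s["tcp_rot"],s["contact_force"],s["opening"])
c,im=snap("wrist","w19")
o=np.array([.5797,.1888,.06]);ex=np.array([.990,.1397,0]);ey=np.array([-.1397,.99,0])
for n,p in [("o",o),("top+",o+ex*.017+[0,0,.067]),("top-",o-ex*.017+[0,0,.067]),("colT+y",o+ey*.017+[0,0,.016]),("colT-y",o-ey*.017+[0,0,.016]),("slot+",o+ey*.06),("slot-",o-ey*.06)]: print(n,((proj(c,p)-[215,70])*3.8).round())
z=im[70:170,215:425];z=np.clip(z.astype(float)*1.5,0,255).astype(np.uint8)
cv2.imwrite("pics/w19z.png",cv2.resize(z,None,fx=3.8,fy=3.8,interpolation=cv2.INTER_CUBIC))
E
```

```text
22.675 [0.51959705 0.17978107 0.24749828] [ 9.97488121e-01  7.08298806e-02 -7.56772796e-04  6.04297877e-05] [ 0.84273401  0.16899976 -1.09278611] 1.0041700287074002
o [393. 225.]
top+ [393. 111.]
top- [393. 347.]
colT+y [298. 226.]
colT-y [488. 226.]
slot+ [ 76. 225.]
slot- [710. 225.]
```

View pics/w19z.png

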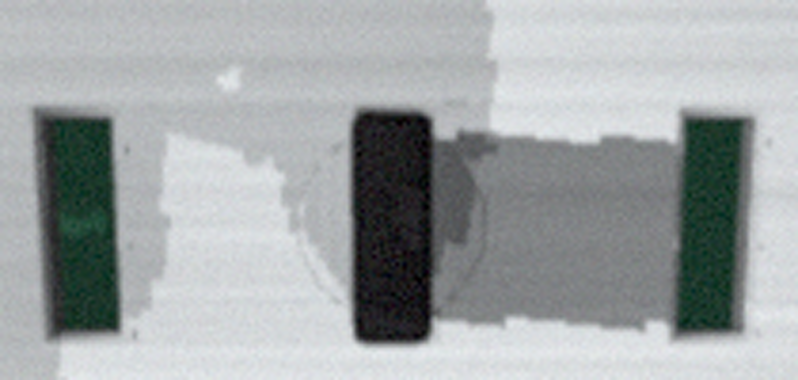

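Now it is centred: wing rows 110 to 343 against 111 to 347 predicted, and the collar centre at column 392 against 393. It sits flat, released and in line. Next I'll regrip and give it the quarter turn.

Request:
send_rows([
  [0.1,0.015,0,0],
  [0.2,0.03,0,0],
  [0.2,0.03,-0.15,0],
  [0.2,0.03,-0.3,0],
  [0.2,0.03,-0.42,0],
  [0.2,0.03,-0.497,0],
  [0.2,0.03,-0.497,0],
  [0.2,0.03,-0.497,0],
])

```text
time: 23.72
eef_pos: [0.5804, 0.1889, 0.0998]
tcp_rot: [0.997, 0.071, 0.0, -0.0]
contact_force: [0.3, -0.1, -0.3]
opening: 1.002
```

Request:
send_rows([
  [0,0,0,0],
  [0,0,0,0],
  [0,0,0,0],
  [0,0,0,0],
  [0,0,0,0],
  [0,0,0,0],
  [0,0,0,0],
  [0,0,0,0],
], jaw=1, newtons=35)

```text
time: 24.72
eef_pos: [0.5799, 0.1889, 0.0999]
tcp_rot: [0.997, 0.071, 0.0, 0.0]
contact_force: [0.0, -0.3, 3.2]
opening: 0.14
```

Request:
send_rows([
  [0,0,0,0.01],
  [0,0,0,0.03],
  [0,0,0,0.05],
  [0,0,0,0.07],
  [0,0,0,0.09],
  [0,0,0,0.11],
  [0,0,0,0.13],
  [0,0,0,0.15],
  [0,0,0,0.17],
  [0,0,0,0.19],
  [0,0,0,0.21],
  [0,0,0,0.23],
  [0,0,0,0.245],
  [0,0,0,0.25],
  [0,0,0,0.25],
  [0,0,0,0.25],
])

```text
time: 26.72
eef_pos: [0.5804, 0.1889, 0.0999]
tcp_rot: [0.655, 0.755, 0.001, 0.001]
contact_force: [1.9, 0.6, 2.6]
opening: 0.136
```

```bash
python3 - <<'E'
from h import *
s=monitor.get_state();print(s["time"],s["eef_pos"],s["tcp_rot"],s["contact_force"],s["wrist_torque"],s["opening"],s["qpos"])
q=s["tcp_rot"];print("yaw",np.degrees(2*np.arctan2(q[1],q[0])))
c,_=snap("wrist","w20",(160,130,480,370),2.4)
E
```

```text
26.725 [0.58035248 0.18885707 0.09992491] [6.55482489e-01 7.55209854e-01 6.36830649e-04 6.14805717e-04] [1.87107346 0.64038151 2.56703897] [ 0.00519215 -0.47981838 -0.04957943] 0.13628228175014262 [ 1.48562164e-01  3.06245902e-01  1.84345746e+00 -1.27794087e-04
  9.90122169e-01  7.47917612e-03]
yaw 98.0874711261853
```

View pics/w20.png

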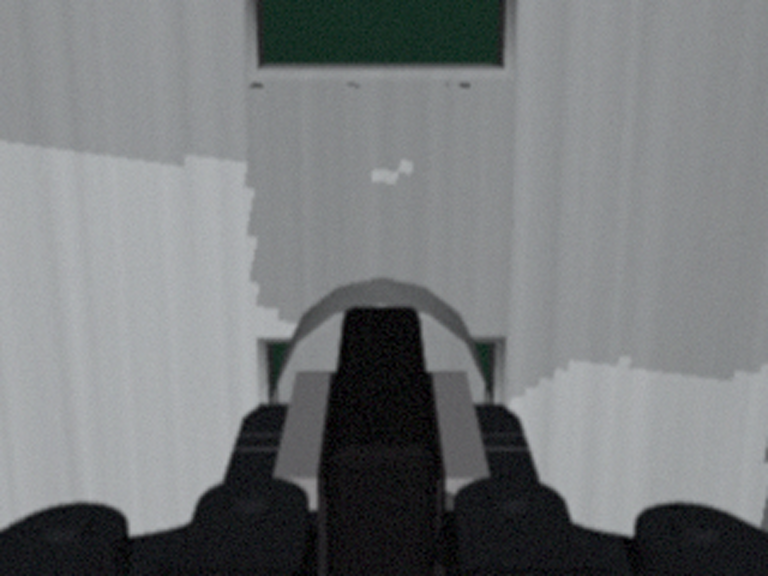

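The post has turned. The middle slot now shows on both sides of the collar and the tool yaw is 98.1°. I'll release and rise.

Request:
send_rows([
  [0,0,0,0],
  [0,0,0,0],
  [0,0,0,0],
  [0,0,0,0],
  [0,0,0,0],
  [0,0,0,0],
  [0,0,0.1,0],
  [0,0,0.3,0],
  [0,-0.1,0.5,0],
  [0.03,-0.2,0.5,0],
  [0.03,-0.2,0.5,0],
  [0.03,-0.2,0.5,0],
], jaw=0)

```text
time: 28.28
eef_pos: [0.5881, 0.1291, 0.2485]
tcp_rot: [0.655, 0.755, -0.0, -0.001]
contact_force: [0.2, 0.2, -0.4]
opening: 0.995
```

```bash
python3 - <<'E'
from h import *
s=monitor.get_state();print(s["time"],s["eef_pos"],s["contact_force"],s["opening"])
c,im=snap("wrist","w21")
o=np.array([.5797,.1888,.06]);ex=np.array([.990,.1397,0]);ey=np.array([-.1397,.99,0])
for n,p in [("o",o),("top+y",o+ey*.017+[0,0,.067]),("top-y",o-ey*.017+[0,0,.067]),("colT+x",o+ex*.017+[0,0,.016]),("colT-x",o-ex*.017+[0,0,.016]),("sl+x",o+ex*.02),("sl-x",o-ex*.02)]: print(n,proj(c,p).round(1))
m=(im.max(2)<50).astype(np.uint8);m[200:]=0;n,l,st,ce=cv2.connectedComponentsWithStats(m)
for i in range(1,n):
    if st[i,4]>300:
        cn=cv2.findContours((l==i).astype(np.uint8),0,2)[0][0]
        w=np.array([onz(c,u,v,.127)[:2] for u,v in cn[:,0]],np.float32)*1000
        print(st[i],cv2.minAreaRect(w))
E
```

```text
28.275 [0.58812617 0.12910009 0.24852954] [ 0.21392541  0.21472186 -0.35794907] 0.9947494333284432
o [319.9 132. ]
top+y [320.1 102.7]
top-y [320.  164.1]
colT+x [344.7 132.4]
colT-x [295.2 132.4]
sl+x [347.5 132. ]
sl-x [292.2 132. ]
[416   0  15 171 734] ((632.2879028320312, 220.64332580566406), (3.181352376937866, 89.13146209716797), 8.110179901123047)
[ 291   32   59   21 1140] ((572.877197265625, 236.60816955566406), (31.285202026367188, 9.966853141784668), 8.02265739440918)
[ 310  102   21   60 1159] ((579.5379638671875, 189.8653564453125), (11.5670166015625, 32.603919982910156), 8.034516334533691)
```

View pics/w21.png

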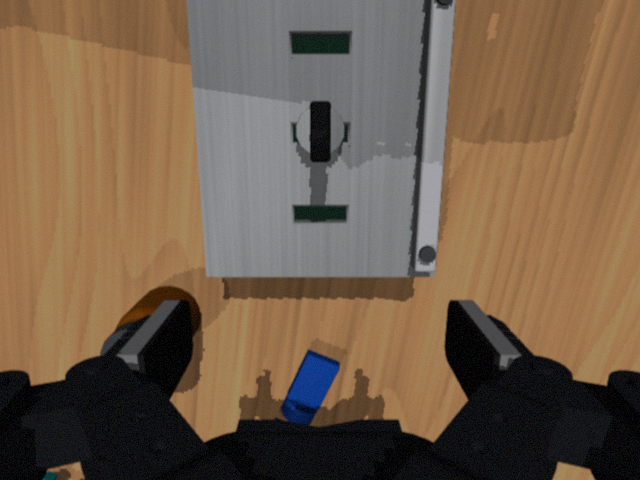

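The wing stands square across the slot at yaw 8.03° and within 1.1 mm of the slot centre. Before handing in, I'll check the bystanders in the scene view.

```bash
python3 - <<'E'
from h import *
c,im=snap("scene","s21")
a=cv2.imread("pics/scene0.png")
for n,(x0,y0,x1,y1) in dict(offcut=(134,290,200,326),jar=(298,212,326,248),square=(448,224,504,264)).items():
    print(n,np.abs(a[y0:y1,x0:x1].astype(int)-im[y0:y1,x0:x1]).mean().round(1))
E
```

```text
offcut 6.3
jar 12.7
square 7.3
```

View pics/s21.png

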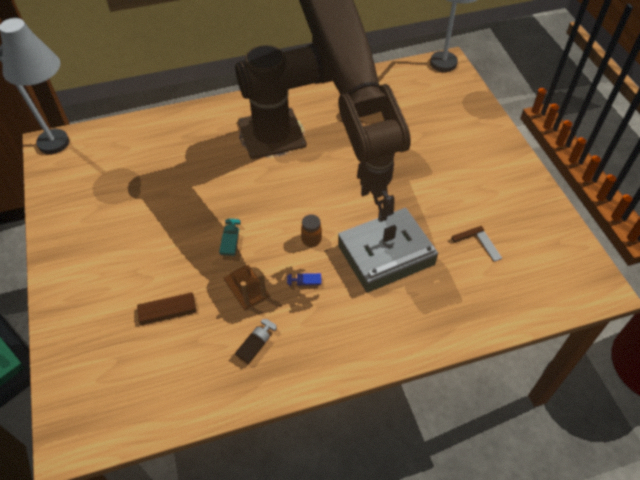

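The scene shows the post upright in the middle slot and the gripper clear of it. The jar (311,230), offcut (166,308) and try square (475,243) are where they were at the start; small pixel differences there look like shading.

```bash
python3 -c "
from plant import workorder
print(workorder.sign_off())"
```

```text
the job is handed in; nothing more can be done
None
```

The post is locked upright in the middle slot and the job is handed in, at about 28.3 s of the 61 s allowed.

**What I did:**
- **Pick-up and pivot:** I lifted the post from the cradle at 45°. The arm could not tilt it, so I swung it upright by pushing its foot against the table's far end face.
- **First seating:** I lowered it through the middle slot until the collar bore on the top and let go with the wing in line.
- **Correction:** The check showed the post about 4.3 mm off centre along the slot, so I regripped it, shifted it back and let go again, still in line.
- **Quarter turn:** I took it once more, turned it 90° and released it.

**Last checks:**
- The wing is at 8.0°, square across the slot, and about 1.1 mm from the measured slot centre.
- The slot shows on both sides of the collar.
- The gripper is clear, with no contact force.
- The jar, offcut and try square look unmoved by eye in the scene picture. A pixel comparison there showed small differences, which I took as shading.

**Failed or disagreed:**
- The first push against the table edge caught high and I had to redo it lower.
- I expected the force to rise when the post came flush with the end face, but it did not. A camera fit put the post about 3° short of upright, and pressing the collar down levelled it.
- I judged the final post upright from these views and did not measure its tilt.

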